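# Lock the bangle clamp on the loaded polishing holder

## Task

Take the orange-handled clamp from its grey rest and lock it onto the holder that carries the bangle, not the empty one: put its foot bar down through the slot, push it in against the spring, give it a quarter turn either way and let go so that it springs up and seats, upright and locked across the slot. Leave the loose bangle on the bench where it lies.

Things in the scene. Friction and masses are not known exactly. Their poses are not given: they have to be found in the camera images.
- clamp_grip (a point): Loose clamp, 140 g: orange upright handle 46 (x) x 16 (y) x 42 mm high on four flat arms (88 across, 6 thick, 45 deg to handle); 10 mm stem; foot bar 43 (x) x 7 x 6 below. Point on its axis in the handle: 60 above bar's underside, 30 above arms' underside, 17 below handle top. z up; same after a half turn. Starts upright, arms on a fixed grey ring 68 wide, 34 high.
- loaded_slot (a point): Fixed holder with the bangle: post 57 mm wide, blue sprung seat 89 wide round it. Point: centre of post's top plate, 60 above bench; x along the slot (17 wide, open right across), plate 6 thick, hollow below 52 wide. Clamp point above this one: 54 when arms meet bangle, bar in slot; 34 to 41 pushed in, free to turn; 48 locked after 90 deg (+-10), handle along y. Lookalike holder has no bangle.
- loaded_seat (a joint): How far the loaded holder's sprung seat is pressed down: 0 free, 0.006 clamp locked, 0.013 to 0.020 right for turning, 0.022 bottomed (m). Spring about 4 N at first, plus 0.4 N per mm. The bangle stays on it (milky, tagged orange and yellow, 83 mm outside, 11 thick, top 24 mm above the plate when free) and turns along with the clamp. 5 mm ribs under the plate stop turning unless pushed in.
- spare_center (a point): Bystander: a loose honey-coloured bangle with an orange and yellow tag, lying flat on the bench, 83 mm outside, 61 inside, 11 thick, 60 g. Point: its centre, half-way up.

How it is judged:
By the outcome, as a careful person would: the job done as asked, in the order asked, and still so for the second after the job is handed in, with the robot touching nothing.
It also fails if it takes over 46 s, if anything falls off the work surface, if the arm or the gripper's body presses on something with over 40 N, if the wrist force passes 120 N, or if a joint passes its speed limit or range.

## Robot

A 6-joint arm with a two-finger parallel gripper is mounted at the origin on the work surface. World frame = base frame: x ahead of the robot, y to its left, z up, the work surface at z = 0. Lengths are in m, angles in rad, forces in N, time in s.
With the tool pointing down it reaches from about 0.425 to 0.95 m from the base axis. Payload 3.5 kg.
Tool frame: the origin (TCP) lies at the very end of the fingers, on their centre line; the grasp point (between the pads) lies 19 mm behind it; z points along the fingers, y is the direction in which the jaws open and shut (so a half turn about z gives the same grasp; the last joint's range is limited). The gripper opens to 85 mm and grips with 20 to 120 N. Pads are 22 mm wide; open, the fingers measure 114 mm over their backs; the gripper's body (76 mm by 85 mm) begins 54 mm behind the grasp point. The pads swing forward as they close: fully open they stand 13 mm farther back than shut.
Start: joints at [1.031, 0.286, 1.577, -0, 1.279, -0.15], TCP at [0.256, 0.624, 0.231] pointing down, gripper open.
Joint ranges: [-2.77, 2.77], [-0.9, 2.22], [0.21, 2.48], [-1.53, 4.67], [0.24, 2.81], [-2.84, 2.84]. Speed limits (rad/s): [2.79, 2.79, 3.14, 3.14, 3.14, 3.14].

## Interface

Orientations are given as a unit quaternion [x, y, z, w].
In Python, from plant import ctrl, eyes, ticket gives the robot as it stands.
- The arm moves only by the tool send_rows, never from a script. Its arguments are lists of equal length, an entry for each row: "translation": the shift along the tool's x, y, z in units of 30 mm (1.0 is 30 mm), a list of three; "rotation": the turn, a rotation vector about the tool's x, y, z in units of 5 degrees (1.0 is 5 degrees), a list of three; "grip": the finger opening in mm, from 0 to 85.4. A call has 1 to 5 rows; each row shifts and turns the commanded pose from where the row before left it, along the tool's axes as they then stand; what a row does not reach is not made up. A row lasts 1/8 s, in which the tool goes at most 62.5 mm and 10.7 degrees, less where a joint would pass 70% of its speed; a pose out of reach is approached as far as the arm can. A call is refused whole if a number of a shift passes 1 or a number of a turn 1, either way. A call with a gripper value outside its range is refused whole. The fingers move at their own pace and stop on an object; "squeeze" is the grip in N (left out, the last holds). Time passes only in rows, so rows that do not move let the fingers close. It gives the time, the measured TCP pose, the force and the opening at its end, in the units of the state.
- ctrl.get_state(): the state, without advancing time (a new reading comes with each control period).
- eyes.read_camera(name): name is "scene" or "top" or "wrist"; returns a dict with "image" (384x512x3 uint8, blue, green, red), "mtx" (3x3 intrinsics, pixels), "xyz" and "orientation" of the camera in the world; the wrist camera has in their place "hand_eye" (4x4, takes a point from camera to tool coordinates, whose origin is the TCP and whose axes are the flange's). Camera axes: x right, y down, z forward; pixel columns grow to the right and rows downward; lengths in m; the calibration is good to about 2 mm. The wrist camera is an equidistant fisheye: a pixel r from the principal point sees the ray r / f radians off the axis. A picture is of the moment at which its call begins: read the wrist's pose just before it. There is no depth.
- ticket.sign_off(): hands the job in, once; it reports no verdict.
The state is a dict: "time": time; "qpos": joint angles; "dq": joint speeds; "joint_efforts": joint torques, N m; "eef_pos": TCP position; "tcp_rot": TCP orientation; "contact_force": force on the tool from outside, world axes, zero at the start; "wrist_torque": the same for the moment, N m; "opening": opening from 0.0 (shut) to 1.0 (fully open).
Only numpy, scipy, OpenCV 4.12 (cv2) and the standard library are available. Lean on these libraries where they do the work, as an engineer would, in place of code of your own. Each camera call takes 0.05 s, during which the arm holds its last target. There are 200 camera calls.

## Working session

There is one attempt and no reset: what is moved stays moved. The work goes in short steps, Python scripts to look and compute and a tool call to move; the robot and the scene stay as the last step left them, time stands still between calls to the robot, and variables do not carry over. Pictures are saved under pics/ and viewed, about 8 in all and at most 12, crops included, and the job is handed in when it is done.

Besides the shell and the picture viewer there is one more tool, called after "Request:" as a command line: name --argument value ..., lists and objects as JSON in quotes. send_rows: Moves the arm, as the interface text tells. Its arguments: {"type":"object","properties":{"translation":{"type":"array"},"rotation":{"type":"array"},"grip":{"type":"array"},"squeeze":{"type":"number"}},"required":["translation","rotation","grip"]}

```bash
ls; mkdir -p pics; python3 - <<'E'
from plant import ctrl,eyes
import cv2,numpy as np
s=ctrl.get_state();print({k:np.round(v,3).tolist() for k,v in s.items()})
ims=[]
for n in("scene","top","wrist"):
    c=eyes.read_camera(n);cv2.imwrite(f"pics/{n}0.png",c["image"]);np.save(f"pics/{n}0.npy",c,allow_pickle=True)
    print(n,{k:np.round(v,4).tolist() for k,v in c.items() if k!="image"});ims.append(c["image"])
cv2.imwrite("pics/a.png",cv2.resize(np.vstack([np.hstack(ims[:2])]),(800,300)))
E
```

```text
pics
{'time': 0.0, 'qpos': [1.031, 0.287, 1.578, -0.0, 1.279, -0.15], 'dq': [0.001, -0.001, 0.0, -0.001, 0.0, 0.001], 'joint_efforts': [0.001, -40.597, -29.263, -0.0, 0.006, -0.0], 'eef_pos': [0.256, 0.624, 0.23], 'tcp_rot': [0.194, 0.981, -0.001, -0.0], 'contact_force': [-0.096, -0.113, 0.051], 'wrist_torque': [-0.026, 0.053, 0.001], 'opening': 1.001}
scene {'mtx': [[455.6583, 0.0, 261.2616], [0.0, 455.6583, 187.5483], [0.0, 0.0, 1.0]], 'xyz': [1.0736, -0.3208, 0.6627], 'orientation': [0.8079, 0.446, -0.1916, -0.3342]}
top {'mtx': [[493.6677, 0.0, 256.8211], [0.0, 493.6677, 187.8175], [0.0, 0.0, 1.0]], 'xyz': [0.4035, -0.0241, 0.901], 'orientation': [0.7195, -0.687, 0.0698, -0.0743]}
wrist {'mtx': [[297.3186, 0.0, 251.4386], [0.0, 297.3186, 193.7448], [0.0, 0.0, 1.0]], 'hand_eye': [[0.0001, -0.9592, -0.2829, 0.0728], [1.0, 0.0002, -0.0004, -0.0001], [0.0004, -0.2829, 0.9592, -0.1426], [0.0, 0.0, 0.0, 1.0]]}
```

View pics/top0.png

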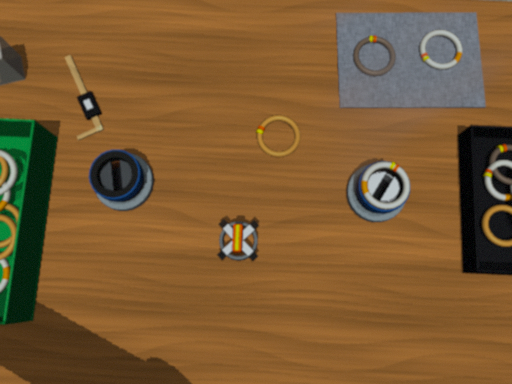

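View pics/scene0.png

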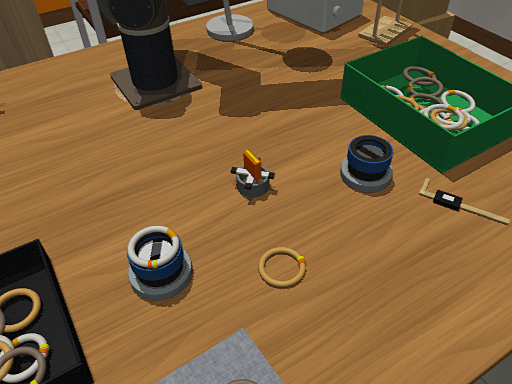

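Top view: clamp at about (239,239), loaded holder at (385,188) with a diagonal slot, spare bangle at (279,136) and empty holder at (118,175). Next I'll measure with masks.

```bash
cat > h.py <<'E'
import numpy as np,cv2
from scipy.spatial.transform import Rotation as R
def rays(c,px,s=None):
    """origin, unit directions in world"""
    px=np.atleast_2d(np.float64(px));K=c["mtx"]
    if "hand_eye" in c:
        v=(px-[K[0,2],K[1,2]])/K[0,0];r=np.linalg.norm(v,axis=1)+1e-9
        d=np.c_[v*(np.sin(r)/r)[:,None],np.cos(r)]
        H=np.array(c["hand_eye"]);Q=R.from_quat(s["tcp_rot"]).as_matrix()
        return np.array(s["eef_pos"])+Q@H[:3,3],d@(Q@H[:3,:3]).T
    d=np.c_[(px-[K[0,2],K[1,2]])/K[0,0],np.ones(len(px))]
    return np.array(c["xyz"]),d@R.from_quat(c["orientation"]).as_matrix().T
def onz(c,px,z,s=None):
    o,d=rays(c,px,s);return o+d*((z-o[2])/d[:,2])[:,None]
def hsv(im,lo,hi,box=None):
    m=cv2.inRange(cv2.cvtColor(im,cv2.COLOR_BGR2HSV),np.array(lo),np.array(hi))
    if box:
        b=np.zeros_like(m);x0,y0,x1,y1=box;b[y0:y1,x0:x1]=1;m*=b
    return m
def big(m):
    return max(cv2.findContours(m,cv2.RETR_EXTERNAL,cv2.CHAIN_APPROX_NONE)[0],key=cv2.contourArea)
E
python3 - <<'E'
from h import *
c=np.load("pics/top0.npy",allow_pickle=True).item();im=c["image"]
a=cv2.resize(im[200:280,190:290],None,fx=5,fy=5,interpolation=2);b=cv2.resize(im[150:230,335:435],None,fx=5,fy=5,interpolation=2)
cv2.imwrite("pics/b.png",cv2.resize(np.hstack([a,b]),(800,320)))
for n,p,z in(("clamp",(239,232),.081),("loaded slot",(383,187),.06),("bangle",(386,187),.084),("spare",(279,136),.0055),("empty",(118,175),.06)):print(n,onz(c,p,z).round(3))
E
```

```text
clamp [[0.497 0.011 0.081]]
loaded slot [[ 0.589 -0.234  0.06 ]]
bangle [[ 0.584 -0.233  0.084]]
spare [[ 0.691 -0.051  0.005]]
empty [[0.589 0.229 0.06 ]]
```

View pics/b.png

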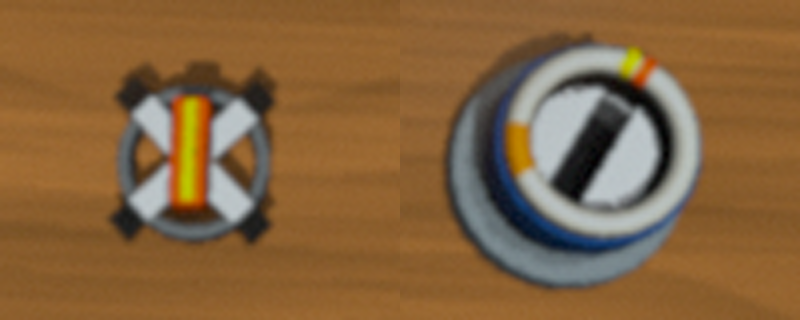

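The zoomed crop shows the handle top centred at about (237.5,237.5), near vertical in the image. The slot runs from about (376,197) to (390,175). I'll compute positions and angles next.

```bash
python3 - <<'E'
from h import *
c=np.load("pics/top0.npy",allow_pickle=True).item();im=c["image"]
ct=big(hsv(im,(0,150,150),(35,255,255),(225,215,252,258)))
r=cv2.minAreaRect(ct);print("handle px",r)
P=onz(c,cv2.boxPoints(r),.081);print("handle",P.mean(0).round(4),P[:,:2].round(4).tolist())
g=cv2.cvtColor(im,cv2.COLOR_BGR2GRAY)
# plate: bright region inside; slot edge points
m=np.zeros_like(g);cv2.circle(m,(383,187),15,255,-1)
cs=[k for k in cv2.findContours(cv2.inRange(g,110,255)&m,cv2.RETR_EXTERNAL,cv2.CHAIN_APPROX_NONE)[0] if cv2.contourArea(k)>30]
sl=cv2.inRange(g,0,75)&m
n,l,st,ce=cv2.connectedComponentsWithStats(sl);k=l[187,383];print(st[k])
pts=np.argwhere(l==k)[:,::-1];W=onz(c,pts,.06)[:,:2]
vx,vy,x0,y0=cv2.fitLine(W.astype(np.float32),cv2.DIST_L2,0,.01,.01).ravel();print("slot dark",x0,y0,np.degrees(np.arctan2(vy,vx)))
for k in cs:
    W=onz(c,k[:,0],.06)[:,:2];print("plate half",W.mean(0),cv2.contourArea(k))
C=big(cv2.inRange(cv2.cvtColor(im,cv2.COLOR_BGR2HSV),(0,0,150),(180,90,255))[150:230,335:435]) +[335,150]
print("bangle px",cv2.minEnclosingCircle(C))
s=np.array([1.031,.286,1.577,0,1.279,-.15])
Q=R.from_quat([.194,.981,0,0]).as_matrix();print(Q.round(3),np.degrees(np.arctan2(Q[1,1],Q[0,1])))
E
```

```text
handle px ((236.5, 237.0), (26.0, 9.0), 90.0)
handle [0.4882 0.015  0.081 ] [[0.5095, 0.0237], [0.5102, 0.0087], [0.467, 0.0064], [0.4663, 0.0213]]
[373 176  19  25 199]
slot dark 0.58763593 -0.23180073 -30.167978
plate half [ 0.5891819 -0.2334731] 395.0
bangle px ((385.4114074707031, 185.1835479736328), 23.77115249633789)
[[-0.925  0.381  0.   ]
 [ 0.381  0.925  0.   ]
 [ 0.     0.    -1.   ]] 67.6273414049457
```

Request:
send_rows --translation '[[-0.93, -0.99, 0], [-0.93, -0.99, 0], [-0.93, -0.99, 0], [-0.93, -0.99, 0], [-0.93, -0.99, 0]]' --rotation '[[0, 0, 0], [0, 0, 0], [0, 0, 0], [0, 0, 0], [0, 0, 0]]' --grip '[85, 85, 85, 85, 85]' --squeeze 60

```text
time: 0.78
eef_pos: [0.3292, 0.4326, 0.231]
tcp_rot: [0.194, 0.981, -0.0, -0.0]
contact_force: [-0.0, -0.1, -0.5]
opening: 0.996
```

Request:
send_rows --translation '[[-0.93, -0.99, 0], [-0.93, -0.99, 0], [-0.93, -0.99, 0], [-0.93, -0.99, 0], [-0.93, -0.99, 0]]' --rotation '[[0, 0, 0], [0, 0, 0], [0, 0, 0], [0, 0, 0], [0, 0, 0]]' --grip '[85, 85, 85, 85, 85]'

```text
time: 1.4
eef_pos: [0.4017, 0.2423, 0.2311]
tcp_rot: [0.194, 0.981, -0.0, -0.0]
contact_force: [-0.1, 0.6, 0.3]
opening: 0.996
```

Request:
send_rows --translation '[[-0.93, -0.99, 0], [-0.93, -0.99, 0], [-0.93, -0.99, 0], [-0.93, -0.99, 0], [-0.93, -0.99, 0]]' --rotation '[[0, 0, 0], [0, 0, 0], [0, 0, 0], [0, 0, 0], [0, 0, 0]]' --grip '[85, 85, 85, 85, 85]'

```text
time: 2.02
eef_pos: [0.4744, 0.052, 0.2311]
tcp_rot: [0.194, 0.981, 0.0, -0.0]
contact_force: [-1.1, 0.1, 0.7]
opening: 0.99
```

Request:
send_rows --translation '[[-0.93, -0.99, 0.4], [0, 0, 0.5], [0, 0, 0.6], [0, 0, 0.6], [0, 0, 0.4]]' --rotation '[[0, 0, -1], [0, 0, -1], [0, 0, -1], [0, 0, -1], [0, 0, -1]]' --grip '[60, 60, 60, 60, 60]'

```text
time: 2.65
eef_pos: [0.4881, 0.0152, 0.155]
tcp_rot: [-0.025, 1.0, 0.0, -0.001]
contact_force: [1.2, -0.3, 0.4]
opening: 0.697
```

```bash
cat > shot.py <<'E'
import sys
from plant import ctrl,eyes
from h import *
s=ctrl.get_state();c=eyes.read_camera("wrist");c["s"]=s;np.save(f"pics/{sys.argv[1]}.npy",c,allow_pickle=True);cv2.imwrite(f"pics/{sys.argv[1]}.png",c["image"])
Q=R.from_quat(s["tcp_rot"]).as_matrix()
print(s["time"],np.round(s["eef_pos"],4),"yaw y",np.degrees(np.arctan2(Q[1,1],Q[0,1])).round(2),"tilt",Q[:2,2].round(4),"F",np.round(s["contact_force"],2),"T",np.round(s["wrist_torque"],2),"open",s["opening"]*85.4)
E
python3 shot.py w1
```

```text
2.65 [0.4881 0.0152 0.155 ] yaw y 92.82 tilt [-0.0018  0.0003] F [ 1.25 -0.29  0.41] T [ 0.01 -0.07  0.01] open 59.487558129719176
```

View pics/w1.png

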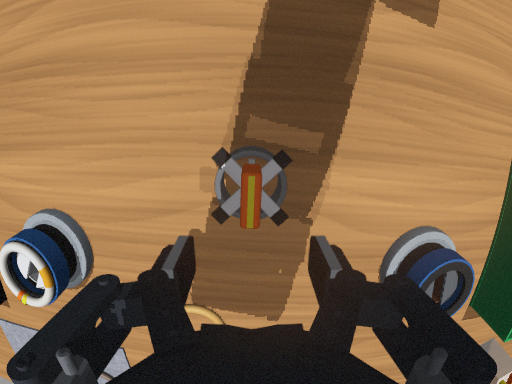

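The wrist view shows the clamp centred between the open fingers: arm-tip cross about (251,187), handle (250,165–228). I'll refine from this.

```bash
python3 - <<'E'
from h import *
c=np.load("pics/w1.npy",allow_pickle=True).item();im=c["image"];s=c["s"]
for nm,lo in (("orange",(0,150,120)),("yellow",(22,150,120))):
    ct=big(hsv(im,lo,(35,255,255),(225,150,280,240)));r=cv2.minAreaRect(ct);print(nm,r)
    P=onz(c,ct[:,0],.081,s);b=cv2.minAreaRect((P[:,:2]*1000).astype(np.float32));print(b)
# 4 dark arm tips, mid-height .037
g=cv2.cvtColor(im,cv2.COLOR_BGR2GRAY)
n,l,st,ce=cv2.connectedComponentsWithStats(cv2.inRange(g,0,45)[140:235,205:300])
t=[ce[i]+[205,140] for i in range(1,n) if st[i,4]>25];print(np.round(t,1).tolist());print(onz(c,t,.040,s).round(4))
E
```

```text
orange ((250.5, 201.0), (56.0, 19.0), 90.0)
((485.46337890625, 14.503047943115234), (45.239017486572266, 14.518178939819336), 2.186866283416748)
yellow ((250.40333557128906, 201.49688720703125), (6.31929349899292, 51.19917297363281), 1.8476102352142334)
((485.7813415527344, 14.422879219055176), (41.307247161865234, 4.800889015197754), 0.9221302270889282)
[[226.8, 155.4], [282.0, 158.7], [219.7, 214.9], [279.1, 216.9]]
[[ 0.457  -0.0078  0.04  ]
 [ 0.4575  0.0408  0.04  ]
 [ 0.5129 -0.0128  0.04  ]
 [ 0.5121  0.0423  0.04  ]]
```

Request:
send_rows --translation '[[0.06, 0, 0.9], [0, 0, 0.9], [0, 0, 0.9], [0, 0, 0.9], [0, 0, 0]]' --rotation '[[0, 0, 0.16], [0, 0, 0], [0, 0, 0], [0, 0, 0], [0, 0, 0]]' --grip '[60, 50, 45, 40, 30]'

```text
time: 3.32
eef_pos: [0.485, 0.0154, 0.0464]
tcp_rot: [-0.016, 1.0, 0.001, -0.003]
contact_force: [-0.4, -0.2, 0.3]
opening: 0.351
```

Request:
send_rows --translation '[[0, 0, 0], [0, 0, 0], [0, 0, 0], [0, 0, 0], [0, 0, 0]]' --rotation '[[0, 0, 0], [0, 0, 0], [0, 0, 0], [0, 0, 0], [0, 0, 0]]' --grip '[5, 5, 5, 5, 5]' --squeeze 70

```text
time: 3.95
eef_pos: [0.4876, 0.015, 0.0492]
tcp_rot: [-0.016, 1.0, -0.0, 0.001]
contact_force: [-1.1, 0.8, 3.8]
opening: 0.176
```

Request:
send_rows --translation '[[0, 0, -0.5], [0, 0, -0.9], [0, 0, -1], [0, 0, -1], [0, 0, -0.9]]' --rotation '[[0, 0, 0], [0, 0, 0], [0, 0, 1], [0, 0, 1], [0, 0, 1]]' --grip '[5, 5, 5, 5, 5]'

```text
time: 4.58
eef_pos: [0.4869, 0.0151, 0.1789]
tcp_rot: [0.116, 0.993, -0.0, 0.0]
contact_force: [0.4, -0.2, -2.2]
opening: 0.175
```

Request:
send_rows --translation '[[0, 0, 0], [0, 0, 0], [0, 0, 0], [0, 0, 0], [-0.93, -0.55, 0]]' --rotation '[[0, 0, 1], [0, 0, 1], [0, 0, 1], [0, 0, 0.4], [0, 0, 0]]' --grip '[5, 5, 5, 5, 5]'

```text
time: 5.2
eef_pos: [0.5022, -0.0122, 0.1773]
tcp_rot: [0.259, 0.966, 0.0, -0.0]
contact_force: [0.2, -0.8, -1.6]
opening: 0.175
```

Request:
send_rows --translation '[[-0.93, -0.55, 0], [-0.93, -0.55, 0], [-0.93, -0.55, 0], [-0.93, -0.55, 0], [-0.93, -0.55, 0]]' --rotation '[[0, 0, 0], [0, 0, 0], [0, 0, 0], [0, 0, 0], [0, 0, 0]]' --grip '[5, 5, 5, 5, 5]'

```text
time: 5.82
eef_pos: [0.5824, -0.1555, 0.1773]
tcp_rot: [0.26, 0.966, 0.0, -0.0]
contact_force: [0.3, 0.0, -1.6]
opening: 0.177
```

Request:
send_rows --translation '[[-0.93, -0.55, 0], [-0.93, -0.55, 0], [-0.93, -0.55, 0], [-0.93, -0.55, 0], [0, 0, 0]]' --rotation '[[0, 0, 0], [0, 0, 0], [0, 0, 0], [0, 0, 0], [0, 0, 0]]' --grip '[5, 5, 5, 5, 5]'

```text
time: 6.45
eef_pos: [0.6458, -0.2697, 0.177]
tcp_rot: [0.261, 0.965, -0.0, 0.0]
contact_force: [0.7, 0.8, -2.4]
opening: 0.179
```

```bash
python3 shot.py w2
```

```text
6.45 [ 0.6458 -0.2697  0.177 ] yaw y 59.77 tilt [-0.     -0.0003] F [ 0.74  0.76 -2.41] T [ 0.04 -0.01 -0.02] open 15.29529588231351
```

View pics/w2.png

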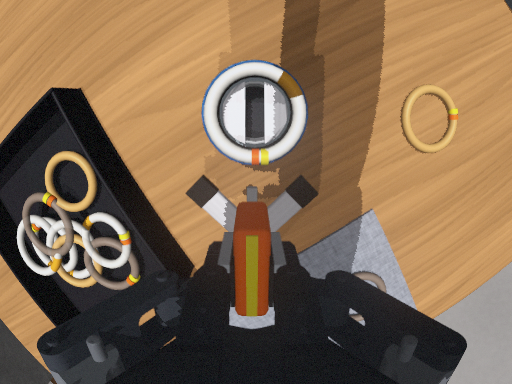

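The wrist view shows the loaded slot vertical in the image at about (254,112), ringed by the bangle. The clamp is held straight, with the visible bar end near (252,190).

```bash
python3 - <<'E'
from h import *
c=np.load("pics/w2.npy",allow_pickle=True).item();im=c["image"];s=c["s"]
Q=R.from_quat(s["tcp_rot"]).as_matrix();tool=lambda P:(P-np.array(s["eef_pos"]))@Q*1000
g=cv2.cvtColor(im,cv2.COLOR_BGR2GRAY)
E=[]
for y in range(94,134,3):
    row=g[y,225:285].astype(float);d=np.diff(row);a=np.argmin(d[10:30])+10;b=np.argmax(d[25:45])+25
    E.append((225+a+.5,225+b+.5,y));
E=np.array(E);print(E.tolist())
L=tool(onz(c,E[:,[0,2]],.06,s));Rr=tool(onz(c,E[:,[1,2]],.06,s))
print("L",L[:,:2].round(1).tolist());print("R",Rr[:,:2].round(1).tolist())
# bangle outer/inner: saturated-or-bright vs others
m=hsv(im,(0,0,165),(180,60,255),(195,50,315,175));ct=big(m);e=cv2.fitEllipse(cv2.convexHull(ct));print("bangle ell",e,"tool",tool(onz(c,e[0],.08,s)))
# plate outer by bright halves contour inside
m2=np.zeros_like(g);cv2.circle(m2,(254,112),34,255,-1)
b=cv2.inRange(g,150,255)&m2;k=[x for x in cv2.findContours(b,0,cv2.CHAIN_APPROX_NONE)[0] if cv2.contourArea(x)>150]
print([ (cv2.boundingRect(x)) for x in k])
# handle top yellow
ct=big(hsv(im,(20,130,90),(35,255,255),(235,200,270,320)));T=tool(onz(c,ct[:,0],s["eef_pos"][2]+.0325,s))
print("handle top",cv2.minAreaRect(T[:,:2].astype(np.float32)))
cv2.imwrite("pics/c.png",cv2.resize(im[50:230,195:315],None,fx=4,fy=3.3,interpolation=2))
E
```

```text
[[244.5, 263.5, 94.0], [244.5, 263.5, 97.0], [245.5, 263.5, 100.0], [244.5, 263.5, 103.0], [244.5, 263.5, 106.0], [244.5, 263.5, 109.0], [244.5, 263.5, 112.0], [244.5, 263.5, 115.0], [244.5, 263.5, 118.0], [244.5, 263.5, 121.0], [244.5, 263.5, 124.0], [244.5, 263.5, 127.0], [244.5, 263.5, 130.0], [244.5, 263.5, 133.0]]
L [[85.5, -6.3], [82.8, -6.3], [80.2, -5.5], [77.6, -6.3], [75.0, -6.4], [72.4, -6.4], [69.7, -6.4], [67.1, -6.4], [64.5, -6.4], [61.9, -6.4], [59.2, -6.4], [56.6, -6.4], [54.0, -6.4], [51.3, -6.4]]
R [[85.5, 10.0], [82.9, 10.0], [80.2, 10.0], [77.6, 10.0], [75.0, 10.0], [72.4, 10.0], [69.8, 10.0], [67.1, 10.0], [64.5, 10.1], [61.9, 10.1], [59.3, 10.1], [56.6, 10.1], [54.0, 10.1], [51.4, 10.1]]
bangle ell ((252.81488037109375, 111.58738708496094), (98.16123962402344, 100.32837677001953), 30.332141876220703) tool [[70.29075518  0.72739982 97.04081669]]
[(223, 82, 64, 62)]
handle top ((1.9838924407958984, -0.1639235019683838), (41.87499237060547, 5.006518363952637), 0.4678622782230377)
```

View pics/c.png

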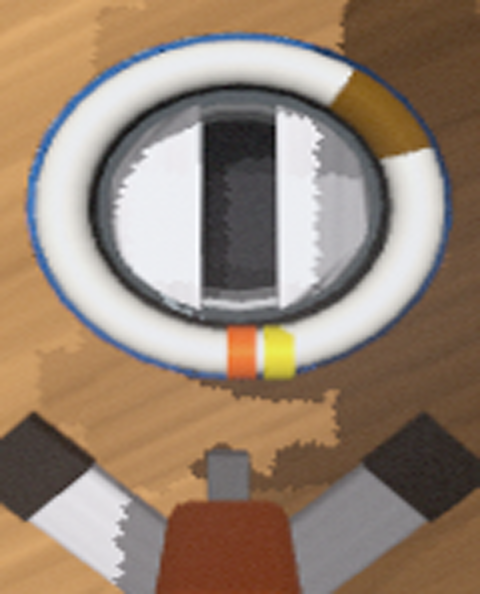

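Request:
send_rows --translation '[[0.75, 0.03, 0], [0.75, 0.03, 0], [0.73, 0, 0.3], [0, 0, 0.9], [0, 0, 0.9]]' --rotation '[[0, 0, 0], [0, 0, 0], [0, 0, 0], [0, 0, 0], [0, 0, 0]]' --grip '[5, 5, 5, 5, 5]'

```text
time: 7.12
eef_pos: [0.588, -0.2312, 0.1143]
tcp_rot: [0.259, 0.966, 0.0, 0.0]
contact_force: [-0.2, 0.4, -0.9]
opening: 0.179
```

Request:
send_rows --translation '[[0, 0, 0.1], [0, 0, 0], [0, 0, 0]]' --rotation '[[0, 0, 0], [0, 0, 0], [0, 0, 0]]' --grip '[5, 5, 5]'

```text
time: 7.5
eef_pos: [0.5894, -0.2329, 0.1132]
tcp_rot: [0.26, 0.966, -0.0, 0.001]
contact_force: [-0.3, -0.1, -1.3]
opening: 0.176
```

```bash
python3 shot.py w3; python3 - <<'E'
from plant import eyes
import cv2,numpy as np
a=eyes.read_camera("scene")["image"];w=cv2.imread("pics/w3.png")
cv2.imwrite("pics/d.png",np.hstack([cv2.resize(a[170:310,80:240],(400,350),interpolation=2),cv2.resize(w[100:300,150:350],(400,350),interpolation=2)]))
E
```

```text
7.5 [ 0.5894 -0.2329  0.1132] yaw y 59.88 tilt [ 0.0025 -0.0014] F [-0.27 -0.14 -1.28] T [-0.01  0.    0.02] open 15.059786622340399
```

View pics/d.png

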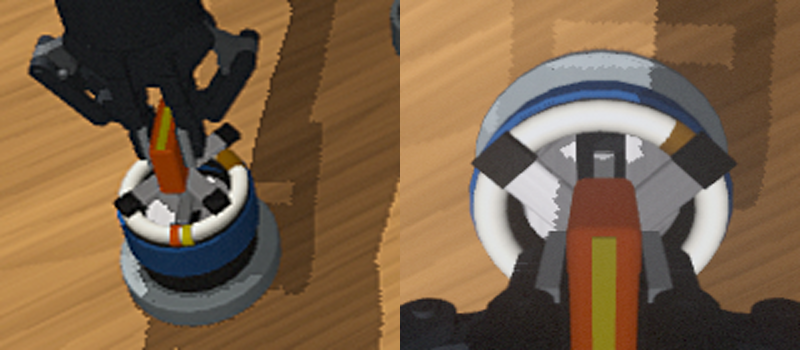

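Both views show the bar over the slot, centred between the plate halves, with the arms concentric with the bangle. I'll lower it slowly.

Request:
send_rows --translation '[[0, 0, 0.12], [0, 0, 0.12], [0, 0, 0.12], [0, 0, 0.1], [0, 0, 0]]' --rotation '[[0, 0, 0], [0, 0, 0], [0, 0, 0], [0, 0, 0], [0, 0, 0]]' --grip '[5, 5, 5, 5, 5]'

```text
time: 8.22
eef_pos: [0.5885, -0.2325, 0.0979]
tcp_rot: [0.26, 0.966, 0.0, -0.0]
contact_force: [-2.4, 1.4, 2.7]
opening: 0.18
```

Request:
send_rows --translation '[[0, 0, 0.12], [0, 0, 0.12], [0, 0, 0.12], [0, 0, 0.1], [0, 0, 0]]' --rotation '[[0, 0, 0], [0, 0, 0], [0, 0, 0], [0, 0, 0], [0, 0, 0]]' --grip '[5, 5, 5, 5, 5]'

```text
time: 8.85
eef_pos: [0.5887, -0.2327, 0.0847]
tcp_rot: [0.26, 0.966, -0.0, 0.0]
contact_force: [-3.7, 1.0, 7.9]
opening: 0.173
```

Request:
send_rows --translation '[[0, 0, 0.1], [0, 0, 0], [0, 0, 0], [0, 0, 0], [0, 0, 0]]' --rotation '[[0, 0, 0], [0, 0, 0], [0, 0, 0.5], [0, 0, 1], [0, 0, 1]]' --grip '[5, 5, 5, 5, 5]'

```text
time: 9.48
eef_pos: [0.5888, -0.2328, 0.0823]
tcp_rot: [0.365, 0.931, -0.0, 0.0]
contact_force: [-3.7, 1.0, 8.1]
opening: 0.178
```

```bash
python3 shot.py w4
```

```text
9.475 [ 0.5888 -0.2328  0.0823] yaw y 47.22 tilt [ 0.0003 -0.0006] F [-3.74  0.99  8.09] T [0.22 0.79 0.01] open 15.219066096735494
```

Request:
send_rows --translation '[[0.044, -0.023, 0], [0, 0, 0], [0, 0, 0], [0, 0, 0], [0, 0, 0]]' --rotation '[[0, 0, 0.5], [0, 0, 1], [0, 0, 1], [0, 0, 1], [0, 0, 1]]' --grip '[5, 5, 5, 5, 5]'

```text
time: 10.15
eef_pos: [0.5886, -0.233, 0.083]
tcp_rot: [0.539, 0.842, 0.0, 0.002]
contact_force: [-2.1, 0.6, 8.2]
opening: 0.182
```

```bash
python3 shot.py w5
```

```text
10.15 [ 0.5886 -0.233   0.083 ] yaw y 24.71 tilt [ 0.0036 -0.0022] F [-2.14  0.6   8.18] T [0.18 0.47 0.02] open 15.584933904654136
```

Request:
send_rows --translation '[[0, 0, 0.03], [0, 0, 0], [0, 0, 0], [0, 0, 0], [0, 0, 0]]' --rotation '[[0, 0, 1], [0, 0, 1], [0, 0, 1], [0, 0, 1], [0, 0, 1]]' --grip '[5, 5, 5, 5, 5]'

```text
time: 10.82
eef_pos: [0.5885, -0.2333, 0.0821]
tcp_rot: [0.709, 0.705, 0.0, 0.002]
contact_force: [-1.9, 0.2, 8.7]
opening: 0.174
```

Request:
send_rows --translation '[[0, 0, 0], [0, 0, 0], [0, 0, 0], [0, 0, 0], [0, 0, 0]]' --rotation '[[0, 0, 1], [0, 0, 1], [0, 0, 1], [0, 0, 1], [0, 0, 1]]' --grip '[5, 5, 5, 5, 5]'

```text
time: 11.45
eef_pos: [0.5883, -0.2335, 0.0821]
tcp_rot: [0.845, 0.535, 0.0, 0.002]
contact_force: [-2.6, -0.4, 8.9]
opening: 0.172
```

Request:
send_rows --translation '[[0, 0, 0], [0, 0, 0], [0, 0, 0]]' --rotation '[[0, 0, 0.9], [0, 0, 0], [0, 0, 0]]' --grip '[5, 5, 5]'

```text
time: 11.82
eef_pos: [0.5883, -0.2335, 0.0821]
tcp_rot: [0.864, 0.503, 0.0, 0.002]
contact_force: [-1.8, -0.3, 8.9]
opening: 0.174
```

```bash
python3 shot.py w6; python3 - <<'E'
from plant import eyes
import cv2,numpy as np
a=eyes.read_camera("scene")["image"];w=cv2.imread("pics/w6.png")
cv2.imwrite("pics/e.png",np.hstack([cv2.resize(a[170:310,80:240],(400,350),interpolation=2),cv2.resize(w[100:300,150:350],(400,350),interpolation=2)]))
E
```

```text
11.825 [ 0.5883 -0.2335  0.0821] yaw y -29.62 tilt [ 0.0028 -0.003 ] F [-1.83 -0.27  8.86] T [0.03 0.64 0.02] open 14.874191096896787
```

View pics/e.png

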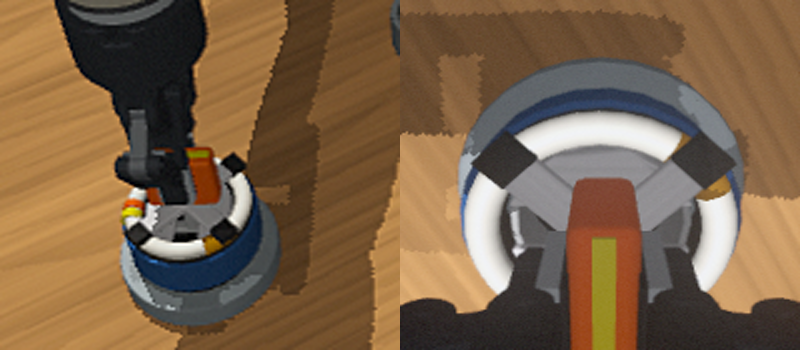

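The clamp turned about 89.5° and the bangle turned with it; it still sits centred. I'll ease it up under the spring, then release.

Request:
send_rows --translation '[[0, 0, -0.1], [0, 0, -0.1], [0, 0, -0.1], [0, 0, 0], [0, 0, 0]]' --rotation '[[0, 0, 0], [0, 0, 0], [0, 0, 0], [0, 0, 0], [0, 0, 0]]' --grip '[5, 5, 5, 5, 5]'

```text
time: 12.55
eef_pos: [0.5882, -0.2335, 0.0903]
tcp_rot: [0.864, 0.503, 0.001, 0.002]
contact_force: [-1.0, -1.0, 6.2]
opening: 0.174
```

Request:
send_rows --translation '[[0, 0, 0], [0, 0, 0], [0, 0, 0], [0, 0, 0], [0, 0, 0]]' --rotation '[[0, 0, 0], [0, 0, 0], [0, 0, 0], [0, 0, 0], [0, 0, 0]]' --grip '[18, 22, 30, 40, 45]'

```text
time: 13.18
eef_pos: [0.5871, -0.2321, 0.0887]
tcp_rot: [0.864, 0.503, -0.0, -0.0]
contact_force: [-0.5, 0.5, 0.0]
opening: 0.528
```

Released. Next I'll retreat upward and back to check.

Request:
send_rows --translation '[[0, 0, -0.5], [0, 0, -1], [0, 0, -1], [0, 0, -1], [0, 0, -1]]' --rotation '[[0, 0, 0], [0, 0, 0], [0, 0, 0], [0, 0, 0], [0, 0, 0]]' --grip '[50, 50, 50, 50, 50]'

```text
time: 13.8
eef_pos: [0.5872, -0.2322, 0.2263]
tcp_rot: [0.864, 0.503, 0.0, 0.001]
contact_force: [0.1, 0.1, 0.3]
opening: 0.585
```

Request:
send_rows --translation '[[-0.9, 0, 0], [-0.9, 0, 0], [-0.7, 0, 0], [0, 0, 0], [0, 0, 0]]' --rotation '[[0, 0, 0], [0, 0, 0], [0, 0, 0], [0, 0, 0], [0, 0, 0]]' --grip '[50, 50, 50, 50, 50]'

```text
time: 14.42
eef_pos: [0.5502, -0.2969, 0.2239]
tcp_rot: [0.864, 0.503, 0.0, -0.0]
contact_force: [-0.1, 0.3, -0.2]
opening: 0.581
```

```bash
python3 shot.py w7; python3 - <<'E'
from plant import eyes
from h import *
k=eyes.read_camera("scene");a=k["image"];t=eyes.read_camera("top");c=np.load("pics/w7.npy",allow_pickle=True).item();im=c["image"];s=c["s"]
cv2.imwrite("pics/f.png",np.hstack([cv2.resize(a[170:310,80:240],(400,350),interpolation=2),cv2.resize(im[20:220,150:350],(400,350),interpolation=2)]))
ct=big(hsv(im,(21,130,90),(35,255,255),(235,50,270,170)))
for z in(.120,.125,.131):
    P=onz(c,ct[:,0],z,s)[:,:2]*1000;print(z,cv2.minAreaRect(P.astype(np.float32)))
# triangulate stripe centre: scene + wrist
cs=big(hsv(a,(21,130,90),(35,255,255),(140,200,175,250)));ps=cv2.minAreaRect(cs)[0];pw=cv2.minAreaRect(ct)[0]
o1,d1=rays(k,ps);o2,d2=rays(c,pw,s);A=np.c_[d1[0],-d2[0]];u=np.linalg.lstsq(A,o2-o1,rcond=None)[0]
print(ps,pw,o1+u[0]*d1[0],o2+u[1]*d2[0])
ts=big(hsv(t["image"],(8,120,120),(30,255,255),(240,100,320,170)));print("spare top px",cv2.minEnclosingCircle(ts))
E
```

```text
14.425 [ 0.5502 -0.2969  0.2239] yaw y -29.64 tilt [0.0002 0.0005] F [-0.06  0.33 -0.22] T [-0.01  0.04 -0.03] open 49.63674756007141
0.12 ((587.563720703125, -232.8920135498047), (42.405250549316406, 4.125787258148193), 60.36148452758789)
0.125 ((587.5149536132812, -232.91717529296875), (41.54524612426758, 4.042131423950195), 60.36143493652344)
0.131 ((587.4563598632812, -232.9473876953125), (40.513240814208984, 3.9416871070861816), 60.36149215698242)
(150.5, 227.0) (253.5, 105.5) [ 0.58829104 -0.22863694  0.12273946] [ 0.58751152 -0.23291257  0.12271052]
spare top px ((279.5, 134.5), 52.445308685302734)
```

View pics/f.png

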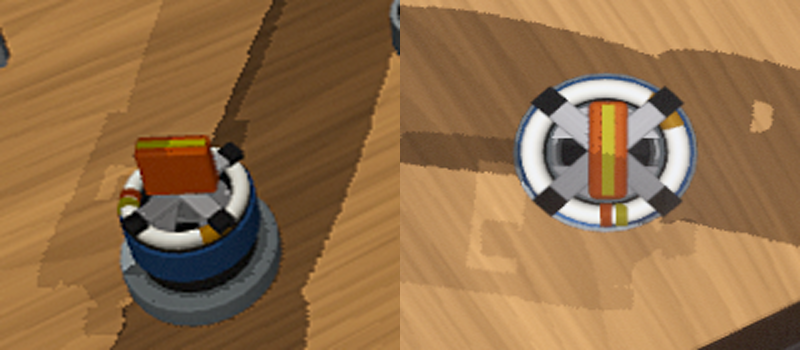

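The handle stands upright at 60.4°, against a slot at −30.2°. Its top is at about 0.123 m, where locked would be 0.125 and unlocked 0.131. The robot is clear of everything, so I'll hand in.

```bash
python3 -c "
from plant import ticket;print(ticket.sign_off())"
```

```text
the job is handed in; nothing more can be done
None
```

The clamp is on the holder with the bangle and, by my checks, locked across the slot. I lowered its bar through the slot, pressed the seat in about 16 mm (around 10 N), turned it a quarter turn and let it spring up. The job was handed in at about 14.5 s with the gripper well clear.

- **Angle:** the handle is at 60.4° and the slot at −30.2°, so it sits about 90.6° across, inside the ±10° allowed. It looks upright and centred to within about 1 mm.
- **Height:** the handle top measured about 0.123 m; locked should be 0.125 and unlocked 0.131. The two camera rays missed each other by about 4 mm, so the height is only rough, but it fits locked better than unlocked. I did not tug the clamp to test the lock.
- **Sideways force:** while turning, I felt a 2–4 N sideways push, so I shifted the tool about 1.5 mm to ease it. Forces stayed far below the limits.
- **Loose bangle:** the arm never went near it. In the last top view it is within about 1.5 pixels of where it started. The fitted outline there was too large (52 px), so it had also picked up something else, and that check is weak.

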